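# Hang the lift-off door on the control box and shut it

## Task

Take the grey steel door out of the wooden stand and hang it on the control box: with the door standing open about square to the box, lower it so that both knuckles drop over the two hinge pins and sit fully down, then let go of it. Then swing the door shut against its rubber stops and leave it. Feel for the pins gently: do not force, drop or slam the door, and leave the other things on the bench where they are.

Things in the scene. Friction and masses are not known exactly. Their poses are not given: they have to be found in the camera images.
- door: Loose grey panel 150 mm wide (y), 14 thick (x), 170 high (z), 0.35 to 0.65 kg; two steel knuckles beyond its -y edge. Origin: centre of the panel's underside, 85 mm under the centre of mass. Outer face to its -x. Starts upright in a slot of the stand, underside 12 mm above the bench. Door yaw minus cabinet yaw = opening once hung: 0 shut, +pi/2 square out of the box, outer face to the cabinet's -y.
- door_top (a point): Middle of the door's top edge, at (0, 0, 170) mm in its frame: the place to pinch it from above, across its 14 mm thickness.
- knuckle_low (a point): Bottom centre of the door's lower knuckle, on the hinge axis, at (0, -87, 15) mm in the door's frame. Both knuckles are tubes of 18 mm outer and 10 mm inner diameter, 22 mm long, open through, with their axis along the door's z.
- knuckle_high (a point): Bottom centre of the door's upper knuckle, at (0, -87, 115) mm in the door's frame, 100 mm above the lower one.
- cabinet: Open-fronted grey steel box, fixed, 110 mm deep (x), 200 wide (y), 215 high (z). Origin: centre of its underside; open front to its -x. Two rubber stops 7 mm thick at the front's +y side. At the front's -y side a steel hinge strip carries two lugs (16 mm wide along y, reaching 8 mm past the pin axis), each with an upright pin 8 mm in diameter, 18 mm high, tip chamfer 0.5 mm.
- hinge_low (a point): Nominal foot of the lower pin (top of its lug), at (-69, -78, 40) mm in the cabinet's frame. The hinge strip sits in slotted holes: both pins together stand up to 10 mm off this place, either way along the cabinet's y. This offset is not measured, holds firm, and must be found by feel or eye; in x and z the pins are nominal. A fully hung door has its underside at 25 mm.
- hinge_high (a point): Nominal foot of the upper pin (top of its lug), at (-69, -78, 140) mm in the cabinet's frame; the pin rises from here to 158 mm. The same unknown offset along the cabinet's y applies, equal for both pins.
- stand: Wooden stand, fixed, 130 mm (x) by 125 mm (y), base 12 mm thick, rails up to 57 mm high, with two slots 17 mm wide along its x, at y = +30 and -30 mm. Origin: centre of its underside. The door stands in one slot (door yaw = stand yaw + pi/2), the cover in the other.
- cover: Plain aluminium cover plate without knuckles, 110 x 105 x 12 mm, standing in the other slot of the stand; its top is 117 mm above the bench. Origin: centre of its underside. To be left there.
- wrench: Wrench 200 mm long lying on the bench along its x; origin at the underside. To be left alone.
- hammer: Hammer 260 mm long lying on the bench along its x; origin at the underside. To be left alone.
- spray_can: Can 58 mm in diameter, 170 mm high; origin at the centre of its underside. To be left alone.
- jar: Jar 68 mm in diameter, 75 mm high; origin at the centre of its underside. To be left alone.
- tape: Roll of tape 90 mm in diameter, 20 mm high, lying flat; origin at the centre of its underside. To be left alone.
- mug: White mug 80 mm in diameter, 90 mm high; origin at the centre of its underside. To be left alone.
- screwdriver: Screwdriver 200 mm long lying on the bench along its x; origin at the underside. To be left alone.
There are look-alikes about, which are no part of the job. What is shaped like the cabinet but blue is not meant. There is more than one size of the door; the one meant has the size given above.

How it is judged:
By the outcome, as a careful person would: the job done as asked, in the order asked, and still so for the second after the job is handed in, with the robot touching nothing.
It also fails if it takes over 67 s, if anything falls off the work surface, if the arm or the gripper's body presses on something with over 40 N, if the wrist force passes 120 N, or if a joint passes its speed limit or range.

## Robot

A 6-joint arm with a two-finger parallel gripper is mounted at the origin on the work surface. World frame = base frame: x ahead of the robot, y to its left, z up, the work surface at z = 0. Lengths are in m, angles in degrees, forces in N, time in s.
With the tool pointing down it reaches from about 0.35 to 0.875 m from the base axis. Payload 4.2 kg.
Tool frame: the origin (TCP) lies at the very end of the fingers, on their centre line; the grasp point (between the pads) lies 19 mm behind it (r.grip_point_offset is the distance from the TCP to the grasp point, in m); z points along the fingers, y is the line along which they close (so a half turn about z gives the same grasp; the last joint's range is limited). The gripper opens to 87 mm and grips with 3 to 60 N. Pads are 19 mm wide; open, the fingers measure 117 mm over their backs; the gripper's body (75 mm by 190 mm) begins 51 mm behind the grasp point.
Start: joints at [85.921, 22.042, 0.453, 0, -68.411, -14.817], TCP at [0.202, 0.591, 0.223] pointing down, gripper open.
Joint ranges: [-179.83, 179.83], [-69.29, 118.12], [-61.27, 80.66], [-181.25, 117.63], [-171.15, -9.14], [-177.46, 177.46]. Speed limits (degrees/s): [159.86, 159.86, 180, 180, 180, 180].

## Interface

Orientations are given as a 3x3 rotation matrix whose columns are the frame's x, y, z axes.
In Python, from station import r, cams gives the robot as it stands. The module is installed in compiled form; this text tells all that it offers.
- The arm moves only by the shell command python3 -m handwheel 'ROWS'. ROWS is JSON, a list that holds one entry, the list of rows, each a list of 7 numbers: the turn, a rotation vector about the tool's x, y, z in units of 6 degrees (1.0 is 6 degrees), then the shift along the tool's x, y, z in m, then the finger opening in m, from 0 to 0.087. In form: [[[ax, ay, az, x, y, z, jaw], ...]]. A call has 1 to 12 rows; each row shifts and turns the commanded pose from where the row before left it, along the tool's axes as they then stand; what a row does not reach is not made up. A row lasts 1/10 s, in which the tool goes at most 50 mm and 8.59 degrees, less where a joint would pass 70% of its speed; a pose out of reach is approached as far as the arm can. A call with a gripper value outside its range is refused whole. The fingers move at their own pace and stop on an object; the grip force is fixed at half the most. Time passes only in rows, so rows that do not move let the fingers close. It gives the time, the measured TCP pose, the force, the opening and the grip force at its end, in the units of the state.
- r.sense(): the state, without advancing time (a new reading comes with each control period).
- cams.capture(name): name is "scene" or "side" or "wrist"; returns the picture (480x640x3 uint8, red, green, blue); there is no depth.
- cams.get_calibration(name): a dict with "camera_matrix" (3x3 intrinsics, pixels), "rvec" (rotation vector, rad) and "tvec" (3), from world to camera coordinates, as OpenCV has them; the wrist camera has in their place "T_tool_cam" (4x4, takes a point from camera to tool coordinates, whose origin is the TCP and whose axes are the flange's). Camera axes: x right, y down, z forward; pixel columns grow to the right and rows downward; lengths in m; the calibration is good to about 2 mm. A picture is of the moment at which its call begins: read the wrist's pose just before it. get_calibration takes no time and is no camera call.
- r.finish_job(): hands the job in; it is judged then, once.
The state is a dict: "time_s": time; "joints": joint angles; "joint_velocities": joint speeds; "effort": joint torques, N m; "tcp_pos": TCP position; "ee_rot": TCP orientation; "wrist_force": force on the tool from outside, world axes, zero at the start; "moment": the same for the moment, N m; "gripper_width": opening from 0.0 (shut) to 1.0 (fully open); "gripper_force": force on a finger pad.
Only numpy, scipy, OpenCV 4.12 (cv2) and the standard library are available. Lean on these libraries where they do the work, as an engineer would, in place of code of your own. Each camera call takes 0.05 s, during which the arm holds its last target. There are 200 camera calls.

## Working session

There is one attempt and no reset: what is moved stays moved. The work goes in short steps, Python scripts to look and compute and a shell command to move; the robot and the scene stay as the last step left them, time stands still between calls to the robot, and variables do not carry over. Pictures are saved under pics/ and viewed, at most 10 in all, crops included, and the job is handed in when it is done.

```bash
mkdir -p pics; python3 - <<'E'
from station import r,cams
import cv2,numpy as np
for n in ["scene","side"]:
    c=cams.get_calibration(n); print(n,{k:np.round(v,4).tolist() for k,v in c.items()})
    cv2.imwrite(f"pics/{n}0.png",cams.capture(n)[:,:,::-1])
print({k:np.round(v,4).tolist() for k,v in cams.get_calibration("wrist").items()})
s=r.sense(); print(s)
E
```

```text
scene {'camera_matrix': [[483.5975, 0.0, 318.4776], [0.0, 483.5975, 234.152], [0.0, 0.0, 1.0]], 'rvec': [2.5688, 0.5474, -0.1643], 'tvec': [-0.4747, -0.0941, 1.4524]}
side {'camera_matrix': [[511.9654, 0.0, 318.6365], [0.0, 511.9654, 237.9683], [0.0, 0.0, 1.0]], 'rvec': [0.7642, 2.5679, -1.117], 'tvec': [0.414, -0.126, 1.6195]}
{'camera_matrix': [[371.3057, 0.0, 314.7047], [0.0, 371.3057, 238.1881], [0.0, 0.0, 1.0]], 'T_tool_cam': [[0.0008, -0.9706, -0.2407, 0.0654], [1.0, 0.0005, 0.0014, 0.0005], [-0.0012, -0.2407, 0.9706, -0.161], [0.0, 0.0, 0.0, 1.0]]}
{'time_s': 0.1, 'joints': array([ 8.59225631e+01,  2.20872233e+01,  3.89068408e-01, -2.52276486e-02,
       -6.84123878e+01, -1.48177819e+01]), 'joint_velocities': array([-0.03580668, -0.17856892,  0.20945791,  0.075099  , -0.02569718,
        0.00797975]), 'effort': array([ 4.33952900e-04, -3.91693211e+01,  1.87933892e+01,  4.23195899e+00,
        1.34242134e-02, -7.76976503e-05]), 'tcp_pos': array([0.20219681, 0.59082657, 0.22157006]), 'ee_rot': array([[ 9.46059811e-01, -3.23991569e-01, -5.45566610e-04],
       [-3.23992014e-01, -9.46057917e-01, -1.89530447e-03],
       [ 9.79250594e-05,  1.96983061e-03, -9.99998055e-01]]), 'wrist_force': array([-0.2858931 , -0.18436589, -0.03018463]), 'moment': array([ 0.02801368,  0.01838074, -0.01041496]), 'gripper_force': 0.0, 'gripper_width': 1.00066110612644}
```

View pics/scene0.png

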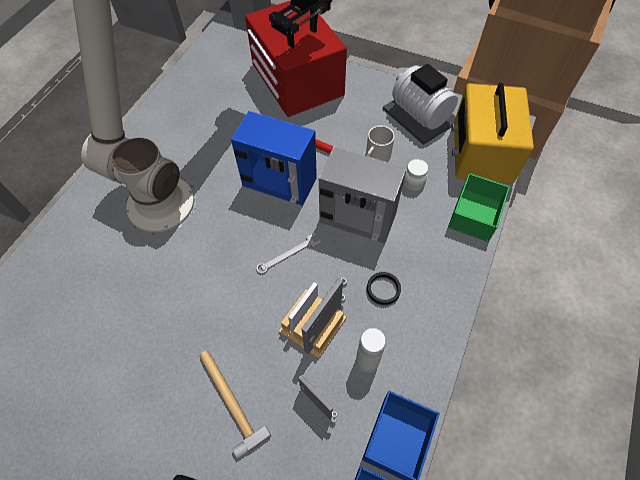

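View pics/side0.png

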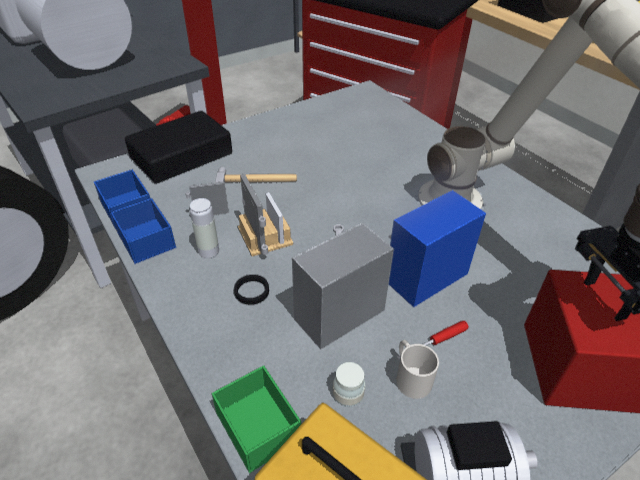

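```bash
cat > h.py <<'E'
import cv2,numpy as np
from station import r,cams
def cam(n):
    c=cams.get_calibration(n)
    if n=="wrist":
        s=r.sense(); T=np.eye(4);T[:3,:3]=s["ee_rot"];T[:3,3]=s["tcp_pos"]
        T=T@np.array(c["T_tool_cam"]); return np.array(c["camera_matrix"]),T[:3,:3],T[:3,3]
    R=cv2.Rodrigues(np.array(c["rvec"],float))[0]; return np.array(c["camera_matrix"]),R.T,-R.T@np.array(c["tvec"]).ravel()
def ray(C,uv):
    K,R,o=C; d=R@np.linalg.inv(K)@np.array([uv[0],uv[1],1.]); return o,d/np.linalg.norm(d)
def onz(C,uv,z):
    o,d=ray(C,uv); return o+d*(z-o[2])/d[2]
def proj(C,p):
    K,R,o=C; q=K@(R.T@(np.array(p)-o)); return q[:2]/q[2]
E
python3 - <<'E'
import cv2
a=cv2.imread("pics/scene0.png")
A=cv2.resize(a[140:260,300:420],None,fx=4.9,fy=4.9,interpolation=cv2.INTER_CUBIC)
B=cv2.resize(a[270:365,270:355],None,fx=6,fy=6,interpolation=cv2.INTER_CUBIC)
cv2.imwrite("pics/a1.png",A);cv2.imwrite("pics/b1.png",B)
E
```

```text
(no output)
```

View pics/a1.png

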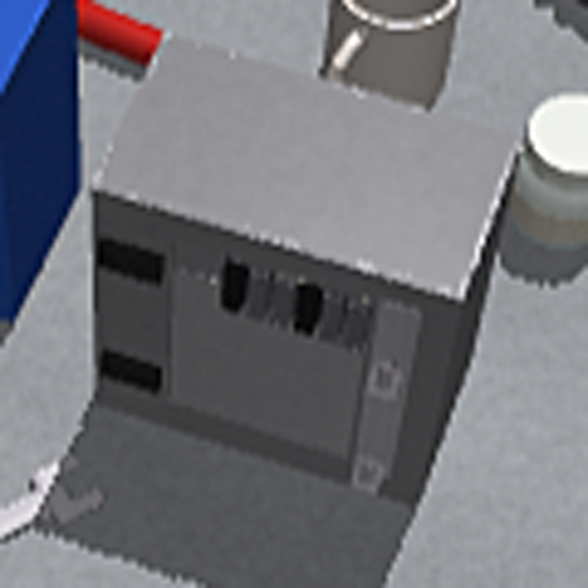

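View pics/b1.png

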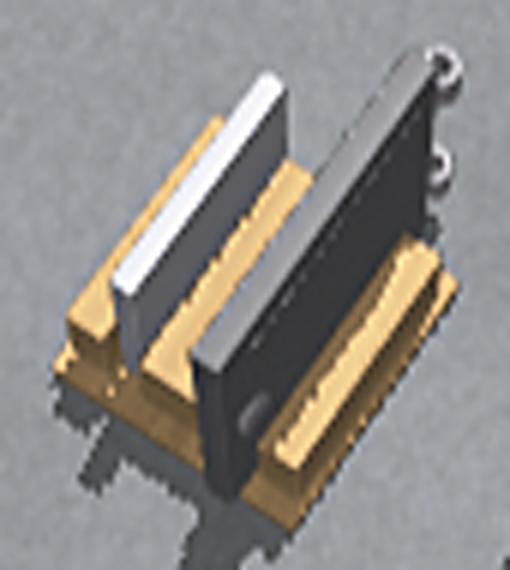

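```bash
python3 - <<'E'
from h import *
C=cam("scene")
P=lambda u,s,o:((u[0]+.5)/s-.5+o[0],(u[1]+.5)/s-.5+o[1])
n=["BL","FL","FR","BR"]
for k,u in zip(n,[(165,38),(93,190),(465,298),(520,145)]): print(k,onz(C,P(u,4.9,(300,140)),.215).round(4))
for u in [(418,50),(437,62),(193,357),(217,370)]: print("door",onz(C,P(u,6,(270,270)),.182).round(4))
print("kn",onz(C,P((440,65),6,(270,270)),.149).round(4))
for u in [(265,70),(287,90),(112,275),(135,292)]: print("cover",onz(C,P(u,6,(270,270)),.117).round(4))
for u in [(388,368),(371,462)]: print("lug",onz(C,P(u,4.9,(300,140)),.158 if u[1]<400 else .058).round(4))
print("can",onz(C,(372,342),.17).round(3),"tape",onz(C,(383,288),.02).round(3),"wrench",onz(C,(262,269),.01).round(3),onz(C,(315,240),.01).round(3),"jar",onz(C,(417,168),.075).round(3))
E
```

```text
BL [0.4597 0.2371 0.215 ]
FL [0.4658 0.1293 0.215 ]
FR [0.664  0.1432 0.215 ]
BR [0.6577 0.2453 0.215 ]
door [ 0.6165 -0.0897  0.182 ]
door [ 0.6252 -0.0914  0.182 ]
door [ 0.5896 -0.2365  0.182 ]
door [ 0.5997 -0.2374  0.182 ]
kn [ 0.6218 -0.0778  0.149 ]
cover [ 0.5524 -0.095   0.117 ]
cover [ 0.5643 -0.0995  0.117 ]
cover [ 0.534  -0.2001  0.117 ]
cover [ 0.5453 -0.2027  0.117 ]
lug [0.6356 0.1248 0.158 ]
lug [0.6352 0.126  0.058 ]
can [ 0.74  -0.197  0.17 ] tape [0.708 0.001 0.02 ] wrench [ 0.385 -0.076  0.01 ] [0.48  0.066 0.01 ] jar [0.669 0.373 0.075]
```

```bash
python3 -m handwheel '[[[0,0,0,0,0,-0.05,0.087],[0,0,0,0,0,-0.05,0.087],[0,0,0,0,0,-0.03,0.087],[0,0,0,0.0397,0.0254,0,0.087],[0,0,0,0.0397,0.0254,0,0.087],[0,0,0,0.0397,0.0254,0,0.087],[0,0,0,0.0397,0.0254,0,0.087],[0,0,0,0.0397,0.0254,0,0.087],[0,0,0,0.0397,0.0254,0,0.087],[0,0,0,0.0397,0.0254,0,0.087],[0,0,0,0.0397,0.0254,0,0.087]]]'
python3 -m handwheel '[[[0,0,0,0.0397,0.0254,0,0.087],[0,0,0,0.0397,0.0254,0,0.087],[0,0,0,0.0397,0.0254,0,0.087],[0,0,0,0.0397,0.0254,0,0.087],[0,0,0,0.0397,0.0254,0,0.087],[0,0,0,0.0397,0.0254,0,0.087],[0,0,0,0.0397,0.0254,0,0.087],[0,0,0,0,0,0,0.087]]]'
```

```text
time_s: 1.2
tcp_pos: [0.4377, 0.2944, 0.3523]
ee_rot: [[0.946, -0.324, -0.0], [-0.324, -0.946, -0.0], [-0.0, 0.0, -1.0]]
wrist_force: [1.1, 0.9, -0.1]
gripper_width: 0.999
gripper_force: 0.0
time_s: 2.0
tcp_pos: [0.6445, 0.0336, 0.3498]
ee_rot: [[0.944, -0.33, -0.003], [-0.33, -0.944, -0.002], [-0.003, 0.003, -1.0]]
wrist_force: [-0.4, 0.3, -0.1]
gripper_width: 1.003
gripper_force: 0.0
```

```bash
python3 -m handwheel '[[[0,0,1.37,0,0,0,0.087],[0,0,1.37,0,0,0,0.087],[0,0,1.37,0,0,0,0.087],[0,0,1.37,0,0,0,0.087],[0,0,1.37,0,0,0,0.087],[0,0,1.37,0,0,0,0.087],[0,0,1.37,0,0,0,0.087],[0,0,1.37,0,0,0,0.087],[0,0,1.37,0,0,0,0.087],[0,0,1.37,0,0,0,0.087]]]'
python3 -m handwheel '[[[0,0,1.37,0,0,0,0.087],[0,0,1.37,0,0,0,0.087],[0,0,1.37,0,0,0,0.087],[0,0,1.37,0,0,0,0.087],[0,0,1.37,0,0,0,0.087],[0,0,1.37,0,0,0,0.087],[0,0,1.37,0,0,0,0.087],[0,0,1.37,0,0,0,0.087],[0,0,1.37,0,0,0,0.087],[0,0,1.37,0,0,0,0.087]]]'
python3 -m handwheel '[[[0,0,1.37,0,0,0,0.087],[0,0,1.37,0,0,0,0.087],[0,0,1.37,0,0,0,0.087],[0,0,1.37,0,0,0,0.087],[0,0,1.37,0,0,0,0.087],[0,0,1.37,0,0,0,0.087],[0,0,1.37,0,0,0,0.087],[0,0,1.37,0,0,0,0.087],[0,0,1.37,0,0,0,0.087],[0,0,1.37,0,0,0,0.087],[0,0,0,0,0,0,0.087]]]'
python3 - <<'E'
from h import *
s=r.sense();print(s["time_s"],s["joints"].round(1),s["tcp_pos"].round(4),s["ee_rot"].round(3).tolist(),s["wrist_force"].round(2))
a=cams.capture("wrist")[:,:,::-1]; cv2.imwrite("pics/w1.png",a)
np.save("s1.npy",np.c_[s["ee_rot"],s["tcp_pos"]])
E
```

```text
time_s: 3.0
tcp_pos: [0.642, 0.0384, 0.352]
ee_rot: [[-0.198, -0.98, -0.001], [-0.98, 0.198, 0.0], [0.0, 0.001, -1.0]]
wrist_force: [-0.8, -0.0, -0.3]
gripper_width: 0.997
gripper_force: 0.0
time_s: 4.0
tcp_pos: [0.642, 0.0384, 0.352]
ee_rot: [[-0.998, 0.063, -0.001], [0.063, 0.998, 0.0], [0.001, -0.0, -1.0]]
wrist_force: [-1.0, 0.2, 1.0]
gripper_width: 1.0
gripper_force: 0.0
time_s: 5.1
tcp_pos: [0.6545, -0.0361, 0.3462]
ee_rot: [[-0.2, 0.98, -0.011], [0.978, 0.201, 0.063], [0.064, 0.002, -0.998]]
wrist_force: [0.4, 0.8, 0.1]
gripper_width: 1.002
gripper_force: 0.0
5.1 [   9.2   22.9   20.3   -3.7  -87.5 -177.4] [ 0.6545 -0.0361  0.3462] [[-0.2, 0.98, -0.011], [0.978, 0.201, 0.063], [0.064, 0.002, -0.998]] [0.45 0.84 0.06]
```

View pics/w1.png

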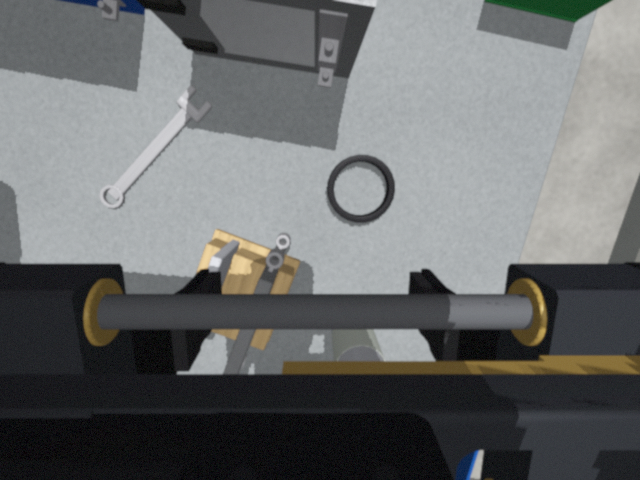

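```bash
python3 - <<'E'
import cv2
a=cv2.imread("pics/w1.png")
A=cv2.resize(a[0:100,280:380],None,fx=6,fy=6,interpolation=cv2.INTER_CUBIC)
B=cv2.resize(a[225:325,270:300],None,fx=6,fy=6,interpolation=cv2.INTER_CUBIC)
cv2.imwrite("pics/c1.png",cv2.hconcat([A,B]))
E
```

```text
(no output)
```

View pics/c1.png

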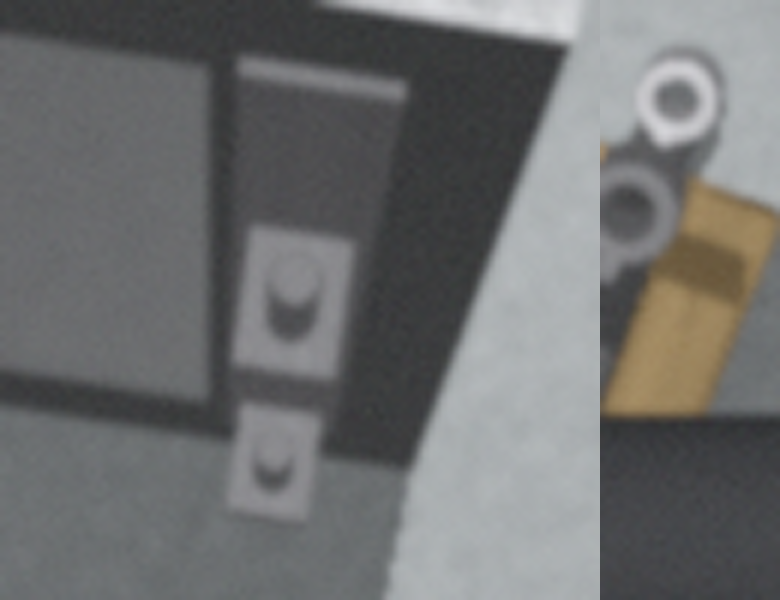

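```bash
python3 - <<'E'
from h import *
S=np.load("s1.npy");c=cams.get_calibration("wrist")
T=np.eye(4);T[:3]=S;T=T@np.array(c["T_tool_cam"]);C=(np.array(c["camera_matrix"]),T[:3,:3],T[:3,3])
P=lambda u,o:((u[0]+.5)/6-.5+o[0],(u[1]+.5)/6-.5+o[1])
print("cam",T[:3,3].round(3))
for n,u,o,z in [("pinU",(296,274),(280,0),.158),("pinL",(275,442),(280,0),.058),("kU",(79,98),(270,225),.149),("kL",(29,210),(270,225),.049)]:
    print(n,onz(C,P(u,o),z).round(4))
s=r.sense();print(s["tcp_pos"],s["ee_rot"].round(3).tolist(),s["joints"].round(1))
E
```

```text
cam [0.643 0.018 0.511]
pinU [0.6341 0.126  0.158 ]
pinL [0.6339 0.1268 0.058 ]
kU [ 0.6265 -0.0567  0.149 ]
kL [ 0.6162 -0.1033  0.049 ]
[ 0.6544565  -0.034381    0.34638731] [[-0.203, 0.979, -0.011], [0.977, 0.203, 0.063], [0.064, 0.002, -0.998]] [   9.3   22.9   20.3   -3.7  -87.5 -177.4]
```

```bash
python3 - <<'E'
from h import *
S=np.load("s1.npy");c=cams.get_calibration("wrist")
T=np.eye(4);T[:3]=S;T=T@np.array(c["T_tool_cam"]);C=(np.array(c["camera_matrix"]),T[:3,:3],T[:3,3])
P=lambda u,o:((u[0]+.5)/6-.5+o[0],(u[1]+.5)/6-.5+o[1])
for n,u,o,z in [("kL",(79,98),(270,225),.049),("kU",(29,210),(270,225),.149)]:
    print(n,onz(C,P(u,o),z).round(4))
E
```

```text
kL [ 0.6221 -0.0773  0.049 ]
kU [ 0.6219 -0.0771  0.149 ]
```

```bash
python3 -m handwheel '[[[0,0,-1.39,0,0,0,0.087],[0,0,-1.39,0,0,0,0.087],[0,0,-1.39,0,0,0,0.087],[0,0,-1.39,0,0,0,0.087],[0,0,-1.39,0,0,0,0.087],[0,0,-1.39,0,0,0,0.087],[0,0,-1.39,0,0,0,0.087],[0,0,-1.39,0,0,0,0.087],[0,0,-1.39,0,0,0,0.087],[0,0,-1.39,0,0,0,0.087]]]' >/dev/null
python3 -m handwheel '[[[0,0,-1.39,0,0,0,0.087],[0,0,-1.39,0,0,0,0.087],[0,0,-1.39,0,0,0,0.087],[0,0,-1.39,0,0,0,0.087],[0,0,-1.39,0,0,0,0.087],[0,0,-1.39,0,0,0,0.087],[0,0,-1.39,0,0,0,0.087],[0,0,-1.39,0,0,0,0.087],[0,0,-1.39,0,0,0,0.087],[0,0,0,0,0,0,0.087]]]'
cat >> h.py <<'E'
from scipy.spatial.transform import Rotation as Ro
def to(p,yaw):
    "turn (units of 6 deg) and shift in tool axes from here to tool-down pose with tool x at yaw deg"
    s=r.sense();R=s["ee_rot"];a=np.radians(yaw)
    Rt=np.array([[np.cos(a),np.sin(a),0],[np.sin(a),-np.cos(a),0],[0,0,-1]])
    print("t",s["time_s"],"tcp",s["tcp_pos"].round(4),"F",s["wrist_force"].round(2),"M",s["moment"].round(2),"w",round(s["gripper_width"],3))
    print("turn",(np.degrees(Ro.from_matrix(R.T@Rt).as_rotvec())/6).round(3),"shift now",(R.T@(np.array(p)-s["tcp_pos"])).round(4),"shift after",(Rt.T@(np.array(p)-s["tcp_pos"])).round(4))
E
python3 -c "
from h import *
to([.6075,-.1630,.30],-99.9)"
```

```text
time_s: 7.15
tcp_pos: [0.6544, -0.0311, 0.3472]
ee_rot: [[-0.166, -0.986, -0.01], [-0.984, 0.165, 0.063], [-0.061, 0.02, -0.998]]
wrist_force: [-0.3, -0.3, 0.1]
gripper_width: 0.996
gripper_force: 0.0
t 7.15 tcp [ 0.6544 -0.0311  0.3472] F [-0.31 -0.33  0.15] M [-0.06 -0.08 -0.02] w 0.996
turn [0.192 0.58  0.065] shift now [0.1405 0.0236 0.0393] shift after [0.138  0.0235 0.0472]
```

```bash
python3 -m handwheel '[[[0.192,0.58,0.065,0,0,0,0.05],[0,0,0,0.046,0.0078,0.0157,0.05],[0,0,0,0.046,0.0078,0.0157,0.05],[0,0,0,0.046,0.0079,0.0158,0.05],[0,0,0,0,0,0,0.05],[0,0,0,0,0,0,0.05]]]'
python3 - <<'E'
from h import *
to([.6075,-.1630,.151],-99.9)
C=cam("wrist");a=cams.capture("wrist")[:,:,::-1]; cv2.imwrite("pics/w2.png",a)
h=np.array([.0142,.0866])/.0878
for y in(-75,75):
  for x in(-7,7):
    print(y,x,proj(C,[*(np.array([.6073,-.1632])-h*y/1e3+np.array([-h[1],h[0]])*x/1e3),.182]).round(1))
E
```

```text
time_s: 7.75
tcp_pos: [0.607, -0.1647, 0.2999]
ee_rot: [[-0.177, -0.984, -0.0], [-0.984, 0.177, -0.0], [0.0, 0.0, -1.0]]
wrist_force: [0.8, -0.3, -0.7]
gripper_width: 0.596
gripper_force: 0.0
t 7.75 tcp [ 0.607  -0.1647  0.2999] F [ 0.76 -0.35 -0.69] M [ 0.11 -0.09 -0.  ] w 0.596
turn [ 0.002 -0.002 -0.051] shift now [-0.0018 -0.0002  0.1489] shift after [-0.0018 -0.0002  0.1489]
-75 -7 [307.4 325.1]
-75 7 [324.4 324.8]
75 -7 [303.3 135.9]
75 7 [322.6 135.6]
```

View pics/w2.png

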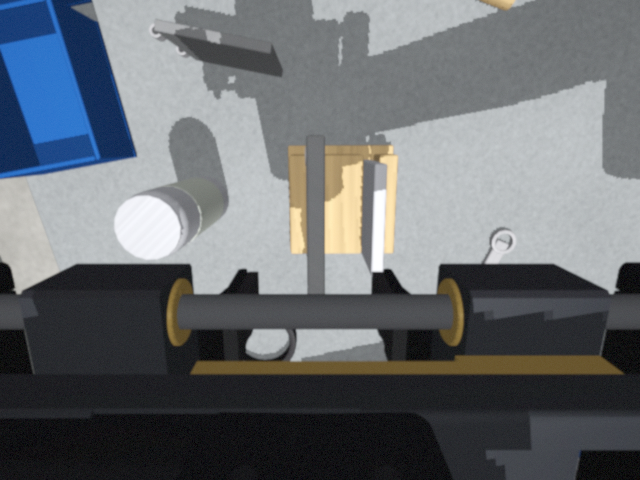

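```bash
python3 -m handwheel '[[[0,0,-0.03,-0.0015,0.0007,0.04,0.05],[0,0,0,0,0,0.04,0.05],[0,0,0,0,0,0.04,0.05],[0,0,0,0,0,0.029,0.05],[0,0,0,0,0,0,0.03],[0,0,0,0,0,0,0.02],[0,0,0,0,0,0,0.01],[0,0,0,0,0,0,0.0],[0,0,0,0,0,0,0],[0,0,0,0,0,0,0]]]'
```

```text
time_s: 8.8
tcp_pos: [0.6073, -0.1627, 0.1525]
ee_rot: [[-0.171, -0.985, 0.001], [-0.985, 0.171, -0.0], [-0.0, -0.001, -1.0]]
wrist_force: [-1.7, 2.0, 3.9]
gripper_width: 0.157
gripper_force: 30.0
```

```bash
python3 -m handwheel '[[[0,0,0,0,0,-0.01,0],[0,0,0,0,0,-0.015,0],[0,0,0,0,0,-0.02,0],[0,0,0,0,0,-0.02,0],[0,0,0,0,0,-0.01,0],[0,0,0,0,0,0,0],[0,0,0,0,0,0,0],[0,0,0,0,0,0,0]]]'
python3 - <<'E'
from h import *
s=r.sense(); 
# pinch keeps knuckle at fixed place in tool frame: original kn (.6220,-.0772) rel. to tcp at grasp
R=np.array([[-.171,-.985,0],[-.985,.171,0],[0,0,-1]])
k=R.T@(np.array([.6220,-.0772,0])-[.6073,-.1627,0]);k[2]=0;print("k tool",k.round(4))
yaw=-99.9+13.7; a=np.radians(yaw);Rt=np.array([[np.cos(a),np.sin(a),0],[np.sin(a),-np.cos(a),0],[0,0,-1]])
g=np.array([.634,.1264,0])-Rt@k; g[2]=.1525+.045-.012+.02
print("goal",g.round(4)); to(g,yaw)
E
```

```text
time_s: 9.6
tcp_pos: [0.6061, -0.1625, 0.2243]
ee_rot: [[-0.171, -0.985, -0.003], [-0.985, 0.171, 0.001], [-0.0, 0.003, -1.0]]
wrist_force: [0.6, -0.2, -6.1]
gripper_width: 0.157
gripper_force: 30.0
k tool [-0.0867  0.0001  0.    ]
goal [0.6399 0.0399 0.2055]
t 9.6 tcp [ 0.6061 -0.1625  0.2243] F [ 0.63 -0.17 -6.11] M [ 0.08 -0.01  0.03] w 0.157
turn [ 0.03   0.005 -2.274] shift now [-0.2051  0.0013  0.0188] shift after [-0.1996 -0.0471  0.0188]
```

```bash
python3 -m handwheel '[[[0.015,0,-0.76,0,0,0,0],[0.015,0,-0.76,0,0,0,0],[0,0,-0.76,0,0,0,0],[0,0,0,-0.02,-0.0047,0,0],[0,0,0,-0.04,-0.0094,0,0],[0,0,0,-0.04,-0.0094,0,0],[0,0,0,-0.04,-0.0094,0,0],[0,0,0,-0.03,-0.0071,0,0],[0,0,0,-0.02,-0.0047,0,0],[0,0,0,-0.0096,-0.0024,0,0],[0,0,0,0,0,0,0],[0,0,0,0,0,0,0]]]'
python3 - <<'E'
from h import *
to([.6399,.0399,.2],-86.2)
for n in["scene","side"]:
    C=cam(n);a=cams.capture(n)[:,:,::-1];cv2.imwrite(f"pics/{n}2.png",a)
    print(n,[proj(C,[.634,.1264,z]).round(1) for z in(.158,.058,.2)])
a=cv2.imread("pics/scene2.png");b=cv2.imread("pics/side2.png")
cv2.imwrite("pics/d2.png",cv2.resize(a[150:270,320:440],None,fx=4.9,fy=4.9,interpolation=cv2.INTER_CUBIC))
E
```

```text
time_s: 10.8
tcp_pos: [0.6403, 0.0388, 0.2256]
ee_rot: [[0.067, -0.998, 0.002], [-0.998, -0.067, -0.001], [0.001, -0.002, -1.0]]
wrist_force: [0.6, -0.1, -6.4]
gripper_width: 0.158
gripper_force: 30.0
t 10.8 tcp [0.6403 0.0388 0.2256] F [ 0.6  -0.13 -6.36] M [-0.01 -0.03  0.02] w 0.158
turn [-0.018 -0.012  0.005] shift now [-0.0012  0.0003  0.0256] shift after [-0.0011  0.0003  0.0256]
scene [array([378.4, 214. ]), array([374.9, 233.6]), array([380. , 204.9])]
side [array([299.4, 265.7]), array([300. , 294.4]), array([299.1, 252.6])]
```

View pics/d2.png

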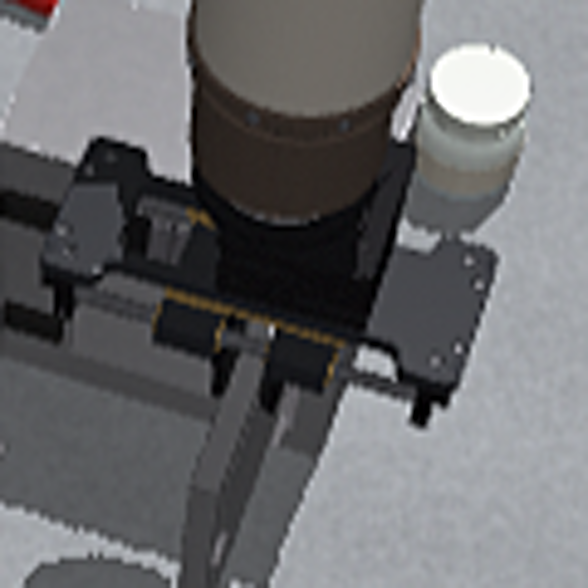

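```bash
python3 -m handwheel '[[[-0.018,-0.012,0,-0.0011,0.0003,0.01,0],[0,0,0,0,0,0.01,0],[0,0,0,0,0,0.01,0],[0,0,0,0,0,0.007,0],[0,0,0,0,0,0,0],[0,0,0,0,0,0,0]]]'; python3 -m handwheel '[[[0,0,0,0,0,0.002,0],[0,0,0,0,0,0.001,0],[0,0,0,0,0,0,0]]]';python3 -m handwheel '[[[0,0,0,0,0,0.001,0],[0,0,0,0,0,0.001,0],[0,0,0,0,0,0,0]]]'; python3 -c "
from h import *
to([.6399,.0399,.1655],-86.2)"
```

```text
time_s: 11.5
tcp_pos: [0.6406, 0.0407, 0.1891]
ee_rot: [[0.067, -0.998, 0.002], [-0.998, -0.067, 0.0], [-0.0, -0.002, -1.0]]
wrist_force: [0.2, 0.3, -5.5]
gripper_width: 0.157
gripper_force: 30.0
time_s: 11.8
tcp_pos: [0.6404, 0.0408, 0.1863]
ee_rot: [[0.067, -0.998, 0.002], [-0.998, -0.067, 0.001], [-0.001, -0.002, -1.0]]
wrist_force: [0.4, -0.8, -6.4]
gripper_width: 0.157
gripper_force: 30.0
time_s: 12.1
tcp_pos: [0.6403, 0.0407, 0.184]
ee_rot: [[0.067, -0.998, 0.001], [-0.998, -0.067, 0.001], [-0.001, -0.001, -1.0]]
wrist_force: [0.7, 1.4, -5.9]
gripper_width: 0.159
gripper_force: 30.0
t 12.1 tcp [0.6403 0.0407 0.184 ] F [ 0.7   1.44 -5.87] M [ 0.03  0.02 -0.02] w 0.159
turn [-0.012  0.006  0.009] shift now [0.0008 0.0005 0.0185] shift after [0.0008 0.0005 0.0185]
```

```bash
python3 -m handwheel '[[[0,0,0,0.0007,0.0004,0,0],[0,0,0,0,0,0.001,0],[0,0,0,0,0,0,0]]]';python3 -m handwheel '[[[0,0,0,0,0,0.001,0],[0,0,0,0,0,0,0]]]'; python3 -c "
from h import *
to([.6399,.0399,.1655],-86.2)"
```

```text
time_s: 12.4
tcp_pos: [0.6402, 0.0402, 0.1832]
ee_rot: [[0.067, -0.998, 0.002], [-0.998, -0.067, 0.001], [-0.001, -0.002, -1.0]]
wrist_force: [-0.1, 0.3, -5.3]
gripper_width: 0.157
gripper_force: 30.0
time_s: 12.6
tcp_pos: [0.6401, 0.0402, 0.1821]
ee_rot: [[0.067, -0.998, 0.002], [-0.998, -0.067, 0.001], [-0.001, -0.002, -1.0]]
wrist_force: [0.3, 1.3, -5.7]
gripper_width: 0.157
gripper_force: 30.0
t 12.6 tcp [0.6401 0.0402 0.1821] F [ 0.29  1.32 -5.68] M [ 0.42 -0.08 -0.01] w 0.157
turn [-0.017  0.008  0.009] shift now [0.0003 0.0003 0.0166] shift after [0.0003 0.0003 0.0166]
```

```bash
python3 -m handwheel '[[[0,0,0,0,0,0,0],[0,0,0,0,0,0,0]]]' ; python3 -c "
from h import *
to([.6399,.0399,.1655],-86.2)"; python3 -m handwheel '[[[0,0,0,0,0,0.001,0],[0,0,0,0,0,0,0]]]'; python3 -c "
from h import *
to([.6399,.0399,.1655],-86.2)"
```

```text
time_s: 12.8
tcp_pos: [0.6401, 0.0401, 0.1822]
ee_rot: [[0.067, -0.998, 0.002], [-0.998, -0.067, 0.001], [-0.001, -0.002, -1.0]]
wrist_force: [0.5, 0.6, -5.9]
gripper_width: 0.155
gripper_force: 30.0
t 12.8 tcp [0.6401 0.0401 0.1822] F [ 0.51  0.64 -5.88] M [ 0.47 -0.11 -0.08] w 0.155
turn [-0.017  0.008  0.009] shift now [0.0002 0.0003 0.0167] shift after [0.0002 0.0003 0.0167]
time_s: 13.0
tcp_pos: [0.6401, 0.0401, 0.1811]
ee_rot: [[0.067, -0.998, 0.002], [-0.998, -0.067, 0.001], [-0.001, -0.002, -1.0]]
wrist_force: [-0.1, 0.7, -5.4]
gripper_width: 0.157
gripper_force: 30.0
t 13.0 tcp [0.6401 0.0401 0.1811] F [-0.08  0.74 -5.38] M [ 0.53 -0.07  0.04] w 0.157
turn [-0.017  0.007  0.009] shift now [0.0002 0.0002 0.0156] shift after [0.0002 0.0002 0.0156]
```

```bash
python3 - <<'E'
from h import *
n=[]
for c,(u,v) in (("scene",(335,190)),("side",(225,200))):
    C=cam(c);a=cams.capture(c)[:,:,::-1].copy();cv2.imwrite(f"pics/{c}3.png",a)
    n.append(cv2.resize(a[v:v+120,u:u+80],None,fx=5,fy=5,interpolation=cv2.INTER_CUBIC))
    h=np.array([-.0663,.9978]);m=np.array([.634,.1264]);zb=.1811-.1525+.012
    for l,y,z in(("free-bot",162,0),("free-top",162,.17),("kU",0,.115),("kUtop",0,.137),("kL",0,.015),("kLtop",0,.037)):
        q=proj(C,[*(m-h*y/1e3),zb+z]);print(c,l,q.round(1),((q-[u,v])*5).round(0))
cv2.imwrite("pics/e3.png",cv2.hconcat(n))
E
```

```text
scene free-bot [356.  287.4] [105. 487.]
scene free-top [360.1 257.5] [125. 338.]
scene kU [378.3 214.5] [217. 122.]
scene kUtop [379.1 209.8] [221.  99.]
scene kL [374.9 234.1] [199. 220.]
scene kLtop [375.6 230. ] [203. 200.]
side free-bot [264.3 261.3] [196. 306.]
side free-top [259.9 211.7] [174.  59.]
side kU [299.4 266.4] [372. 332.]
side kUtop [299.2 259.7] [371. 298.]
side kL [300. 295.] [375. 475.]
side kLtop [299.9 289. ] [375. 445.]
```

View pics/e3.png

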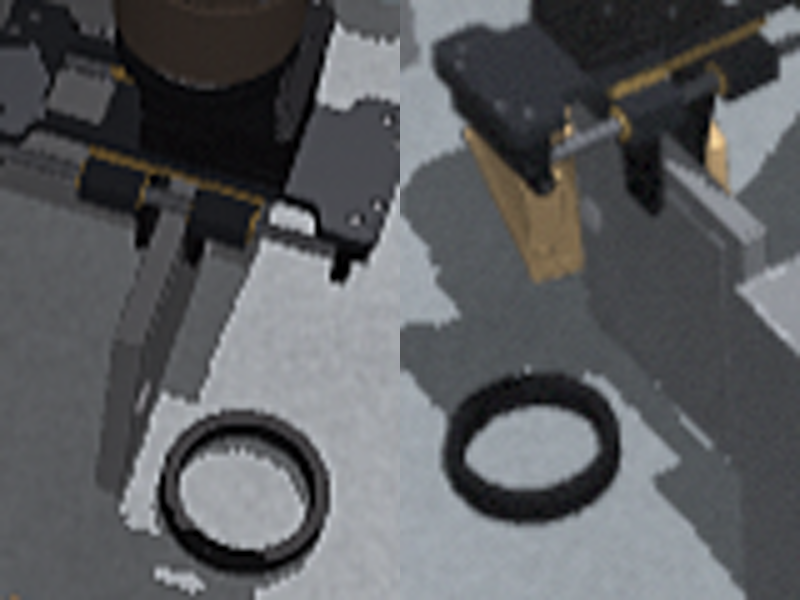

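```bash
cat > m.py <<'E'
from h import *
to([.6399,.0399,.1655],-86.2)
E
python3 -m handwheel '[[[0,0,0,-0.0006,0,0,0],[0,0,0,0,0,0,0]]]' >/dev/null; python3 m.py; python3 -m handwheel '[[[0,0,0,0,0,0.001,0],[0,0,0,0,0,0,0]]]'>/dev/null; python3 m.py
```

```text
t 13.3 tcp [0.64   0.0405 0.1812] F [ 0.73 -0.01 -6.01] M [ 0.24 -0.16 -0.02] w 0.159
turn [-0.013  0.002  0.01 ] shift now [0.0006 0.0002 0.0157] shift after [0.0006 0.0001 0.0157]
t 13.5 tcp [0.6399 0.0405 0.18  ] F [-0.79  0.88 -5.49] M [ 0.32 -0.13 -0.04] w 0.159
turn [-0.01   0.004  0.009] shift now [0.0006 0.     0.0145] shift after [ 0.0006 -0.      0.0145]
```

```bash
python3 -m handwheel '[[[0,0,0,-0.0006,0,0,0],[0,0,0,0,0,0,0]]]' >/dev/null; python3 m.py; python3 -m handwheel '[[[0,0,0,0,0,0.0015,0],[0,0,0,0,0,0,0]]]'>/dev/null; python3 m.py;python3 -m handwheel '[[[0,0,0,0,0,0.0015,0],[0,0,0,0,0,0,0]]]'>/dev/null; python3 m.py
```

```text
t 13.7 tcp [0.6398 0.0411 0.1801] F [-0.74  0.34 -6.33] M [ 0.07 -0.06  0.05] w 0.162
turn [-0.01   0.003  0.01 ] shift now [0.0012 0.     0.0146] shift after [0.0012 0.     0.0146]
t 13.9 tcp [0.6398 0.0411 0.1784] F [-1.39  0.03 -7.12] M [ 0.11 -0.03 -0.07] w 0.162
turn [-0.009  0.004  0.009] shift now [ 0.0012 -0.      0.0129] shift after [ 0.0012 -0.      0.0129]
t 14.1 tcp [0.6398 0.0412 0.1769] F [ 0.04  0.17 -5.5 ] M [ 0.05  0.01 -0.02] w 0.16
turn [-0.009  0.005  0.009] shift now [0.0013 0.     0.0114] shift after [ 0.0013 -0.      0.0114]
```

```bash
python3 -m handwheel '[[[0,0,0,0,0,0.002,0],[0,0,0,0,0,0.002,0],[0,0,0,0,0,0,0]]]' >/dev/null; python3 m.py; python3 -m handwheel '[[[0,0,0,0,0,0.002,0],[0,0,0,0,0,0.002,0],[0,0,0,0,0,0,0]]]'>/dev/null; python3 m.py;python3 -m handwheel '[[[0,0,0,0,0,0.0015,0],[0,0,0,0,0,0,0]]]'>/dev/null; python3 m.py
```

```text
t 14.4 tcp [0.6397 0.0412 0.1727] F [-0.72 -0.26 -6.56] M [0.06 0.02 0.03] w 0.158
turn [-0.006  0.005  0.008] shift now [ 0.0013 -0.0001  0.0072] shift after [ 0.0013 -0.0001  0.0072]
t 14.7 tcp [0.6397 0.0412 0.1687] F [-0.14 -0.42 -5.93] M [ 0.12 -0.03  0.01] w 0.16
turn [-0.007  0.005  0.009] shift now [ 0.0013 -0.0001  0.0032] shift after [ 0.0013 -0.0001  0.0032]
t 14.9 tcp [0.6399 0.0412 0.1675] F [-0.16 -0.41 -6.36] M [ 0.09 -0.    0.  ] w 0.158
turn [-0.012  0.006  0.009] shift now [0.0013 0.0001 0.002 ] shift after [0.0013 0.0001 0.002 ]
```

```bash
for i in 1 ; do python3 -m handwheel '[[[0,0,0,0,0,0.001,0],[0,0,0,0,0,0,0]]]' >/dev/null; python3 m.py; done; python3 -m handwheel '[[[0,0,0,0,0,0.0008,0],[0,0,0,0,0,0,0]]]'>/dev/null; python3 m.py;python3 -m handwheel '[[[0,0,0,0,0,0.0006,0],[0,0,0,0,0,0,0]]]'>/dev/null; python3 m.py
```

```text
t 15.1 tcp [0.64   0.0412 0.1666] F [ 0.06  0.4  -4.83] M [0.04 0.02 0.02] w 0.159
turn [-0.014  0.006  0.009] shift now [0.0013 0.0001 0.0011] shift after [0.0013 0.0001 0.0011]
t 15.3 tcp [0.6402 0.0412 0.1663] F [-1.11  0.54 -4.44] M [0.06 0.13 0.05] w 0.155
turn [-0.02   0.005  0.011] shift now [0.0013 0.0003 0.0008] shift after [0.0013 0.0003 0.0008]
t 15.5 tcp [0.6403 0.0411 0.1661] F [ 0.19  0.15 -1.26] M [0.04 0.29 0.07] w 0.155
turn [-0.024  0.004  0.012] shift now [0.0012 0.0004 0.0006] shift after [0.0012 0.0004 0.0006]
```

```bash
python3 -m handwheel '[[[0,0,0,0,0,0.0006,0],[0,0,0,0,0,0,0]]]' >/dev/null; python3 m.py;python3 -m handwheel '[[[0,0,0,0,0,0.0006,0],[0,0,0,0,0,0,0]]]' >/dev/null; python3 m.py
```

```text
t 15.7 tcp [0.6404 0.041  0.1658] F [-1.38 -1.98  0.7 ] M [-0.09  0.46  0.11] w 0.161
turn [-0.029  0.002  0.013] shift now [0.001  0.0006 0.0003] shift after [0.001  0.0006 0.0003]
t 15.9 tcp [0.6405 0.0408 0.1653] F [-1.81 -2.08  3.65] M [-0.52  0.49  0.12] w 0.16
turn [-0.031 -0.001  0.012] shift now [ 0.0008  0.0007 -0.0002] shift after [ 0.0008  0.0007 -0.0002]
```

```bash
python3 -m handwheel '[[[0,0,0,0,0,-0.0005,0.02],[0,0,0,0,0,0,0.025],[0,0,0,0,0,0,0.03],[0,0,0,0,0,0,0.04],[0,0,0,0,0,0,0.04],[0,0,0,0,0,-0.01,0.04],[0,0,0,0,0,-0.02,0.04],[0,0,0,0,0,-0.025,0.04],[0,0,0,0,0,0,0.04]]]'
python3 - <<'E'
from h import *
to([.69,0,.165],-86.2)
C=cam("scene");a=cams.capture("scene")[:,:,::-1].copy();cv2.imwrite("pics/f.png",cv2.resize(a[170:300,335:455],None,fx=4.6,fy=4.6,interpolation=cv2.INTER_CUBIC))
E
```

```text
time_s: 16.8
tcp_pos: [0.6424, 0.0414, 0.2248]
ee_rot: [[0.068, -0.998, 0.011], [-0.998, -0.068, 0.002], [-0.001, -0.011, -1.0]]
wrist_force: [0.4, 0.6, -0.0]
gripper_width: 0.459
gripper_force: 0.0
t 16.8 tcp [0.6424 0.0414 0.2248] F [ 0.4   0.57 -0.02] M [ 0.11 -0.09  0.01] w 0.459
turn [-0.105  0.01   0.016] shift now [ 0.0446 -0.044   0.0602] shift after [ 0.0444 -0.0447  0.0598]
```

View pics/f.png

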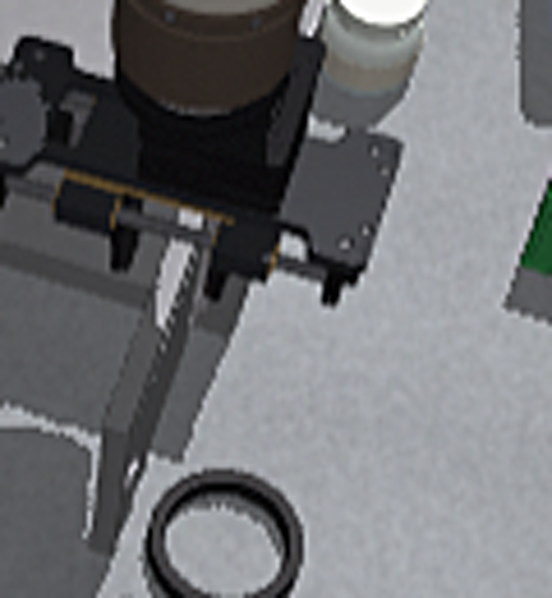

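```bash
python3 -m handwheel '[[[-0.1,0,0,0,0,0,0.02],[0,0,0,0.013,-0.016,0,0],[0,0,0,0.013,-0.016,0,0],[0,0,0,0.013,-0.016,0,0],[0,0,0,0,0,0.02,0],[0,0,0,0,0,0.02,0],[0,0,0,0,0,0.02,0],[0,0,0,0,0,0,0],[0,0,0,0,0,0,0]]]'; python3 m.py
python3 -m handwheel '[[[0,0,0,0,0.005,0,0],[0,0,0,0,0.005,0,0],[0,0,0,0,0.004,0,0],[0,0,0,0,0.003,0,0],[0,0,0,0,0,0,0]]]'; python3 m.py
```

```text
time_s: 17.75
tcp_pos: [0.6897, 0.0053, 0.1584]
ee_rot: [[0.067, -0.998, -0.011], [-0.998, -0.067, -0.001], [0.0, 0.011, -1.0]]
wrist_force: [-0.3, -0.8, 0.6]
gripper_width: 0.005
gripper_force: 0.0
t 17.75 tcp [0.6897 0.0053 0.1584] F [-0.29 -0.85  0.55] M [ 0.07 -0.1  -0.  ] w 0.005
turn [ 0.104 -0.002  0.011] shift now [-0.0379  0.0475 -0.0066] shift after [-0.0379  0.0474 -0.0071]
time_s: 18.25
tcp_pos: [0.6726, 0.0044, 0.16]
ee_rot: [[0.067, -0.998, -0.008], [-0.998, -0.067, 0.0], [-0.001, 0.008, -1.0]]
wrist_force: [-0.0, -0.4, 0.3]
gripper_width: 0.009
gripper_force: 0.0
t 18.25 tcp [0.6726 0.0044 0.16  ] F [-0.   -0.41  0.33] M [ 0.09 -0.07 -0.06] w 0.009
turn [0.078 0.007 0.01 ] shift now [-0.0377  0.0303 -0.0053] shift after [-0.0376  0.0303 -0.0055]
```

```bash
python3 -m handwheel '[[[0.07,0,0,0,0.003,-0.005,0],[0,0,0,0,0.003,0,0],[0,0,0.25,0.0006,0.0033,0,0],[0,0,0.25,0.0006,0.0033,0,0],[0,0,0.25,0.0006,0.0033,0,0],[0,0,0.25,0.0006,0.0033,0,0],[0,0,0.25,0.0006,0.0033,0,0],[0,0,0.25,0.0006,0.0033,0,0],[0,0,0.25,0.0006,0.0033,0,0],[0,0,0.25,0.0006,0.0033,0,0]]]'; cat > p.py <<'E'
from h import *
s=r.sense();R=s["ee_rot"];d=s["tcp_pos"]-np.array([.634,.1270,0]);p=R.T@d
print("p",p[:2].round(4),"yaw",np.degrees(np.arctan2(R[1,0],R[0,0])).round(1),"Ftool",(R.T@s["wrist_force"]).round(2),"M",s["moment"].round(2))
E
python3 p.py
```

```text
time_s: 19.25
tcp_pos: [0.6404, -0.0002, 0.1644]
ee_rot: [[-0.144, -0.99, -0.001], [-0.99, 0.144, 0.0], [-0.0, 0.001, -1.0]]
wrist_force: [1.1, 0.5, 0.8]
gripper_width: 0.007
gripper_force: 0.2
p [ 0.1249 -0.0243] yaw -98.3 Ftool [-0.63 -0.98 -0.8 ] M [ 0.19 -0.15 -0.02]
```

```bash
for i in 1; do python3 -m handwheel '[[[0,0,0.25,0.0006,0.0033,0,0],[0,0,0.25,0.0006,0.0033,0,0],[0,0,0.25,0.0006,0.0033,0,0],[0,0,0.25,0.0006,0.0033,0,0],[0,0,0.25,0.0006,0.0033,0,0],[0,0,0.25,0.0006,0.0033,0,0],[0,0,0.25,0.0006,0.0033,0,0],[0,0,0.25,0.0006,0.0033,0,0],[0,0,0.25,0.0006,0.0033,0,0],[0,0,0.25,0.0006,0.0033,0,0],[0,0,0.25,0.0006,0.0033,0,0],[0,0,0.25,0.0006,0.0033,0,0]]]' | head -2; done; python3 p.py
python3 -m handwheel '[[[0,0,0.25,0.0006,0.0033,0,0],[0,0,0.25,0.0006,0.0033,0,0],[0,0,0.25,0.0006,0.0033,0,0],[0,0,0.25,0.0006,0.0033,0,0],[0,0,0.25,0.0006,0.0033,0,0],[0,0,0.25,0.0006,0.0033,0,0],[0,0,0.25,0.0006,0.0033,0,0],[0,0,0.25,0.0006,0.0033,0,0],[0,0,0.25,0.0006,0.0033,0,0],[0,0,0.25,0.0006,0.0033,0,0],[0,0,0.25,0.0006,0.0033,0,0],[0,0,0.25,0.0006,0.0033,0,0]]]' | head -2; python3 p.py
```

```text
time_s: 20.45
tcp_pos: [0.6004, 0.0041, 0.1644]
p [ 0.1251 -0.024 ] yaw -116.3 Ftool [ 0.89 -0.38 -0.39] M [ 0.07 -0.24  0.02]
time_s: 21.65
tcp_pos: [0.5639, 0.0205, 0.1645]
p [ 0.1253 -0.0239] yaw -134.3 Ftool [-0.02  0.17 -0.14] M [ 0.11 -0.21 -0.01]
```

```bash
python3 -m handwheel '[[[0,0,0.25,0.0006,0.0033,0,0],[0,0,0.25,0.0006,0.0033,0,0],[0,0,0.25,0.0006,0.0033,0,0],[0,0,0.25,0.0006,0.0033,0,0],[0,0,0.25,0.0006,0.0033,0,0],[0,0,0.25,0.0006,0.0033,0,0],[0,0,0.25,0.0006,0.0033,0,0],[0,0,0.25,0.0006,0.0033,0,0],[0,0,0.25,0.0006,0.0033,0,0],[0,0,0.25,0.0006,0.0033,0,0],[0,0,0.25,0.0006,0.0033,0,0],[0,0,0.25,0.0006,0.0033,0,0]]]' | head -2; python3 p.py
```

```text
time_s: 22.85
tcp_pos: [0.5341, 0.0473, 0.1645]
p [ 0.1258 -0.0238] yaw -152.3 Ftool [-0.13 -0.07  0.62] M [ 0.03 -0.28 -0.03]
```

```bash
python3 -m handwheel '[[[0,0,0.2,0.0005,0.0026,0,0],[0,0,0.2,0.0005,0.0026,0,0],[0,0,0.2,0.0005,0.0026,0,0],[0,0,0.2,0.0005,0.0026,0,0],[0,0,0.2,0.0005,0.0026,0,0],[0,0,0.2,0.0005,0.0026,0,0],[0,0,0.2,0.0005,0.0026,0,0],[0,0,0.2,0.0005,0.0026,0,0],[0,0,0.2,0.0005,0.0026,0,0],[0,0,0.2,0.0005,0.0026,0,0],[0,0,0.2,0.0005,0.0026,0,0],[0,0,0.2,0.0005,0.0026,0,0]]]' | head -2; python3 p.py
python3 -m handwheel '[[[0,0,0.15,0.0003,0.0019,0,0],[0,0,0.15,0.0003,0.0019,0,0],[0,0,0.15,0.0003,0.0019,0,0],[0,0,0.15,0.0003,0.0019,0,0],[0,0,0.15,0.0003,0.0019,0,0],[0,0,0,0,0,0,0]]]' | head -2; python3 p.py
python3 - <<'E'
from h import *
C=cam("side");a=cams.capture("side");cv2.imwrite("pics/s5.png",a[:,:,::-1])
E
```

```text
time_s: 24.05
tcp_pos: [0.5174, 0.0743, 0.1646]
p [ 0.1258 -0.0242] yaw -166.6 Ftool [-0.26 -1.36 -0.74] M [-0.03 -0.29 -0.  ]
time_s: 24.65
tcp_pos: [0.514, 0.0833, 0.1646]
p [ 0.1256 -0.0244] yaw -171.1 Ftool [ 0.37 -0.89  0.38] M [-0.01 -0.18  0.03]
```

```bash
python3 -m handwheel '[[[0,0,0.1,0.0002,0.0013,0,0],[0,0,0.1,0.0002,0.0013,0,0],[0,0,0.1,0.0002,0.0013,0,0],[0,0,0.1,0.0002,0.0013,0,0],[0,0,0,0,0,0,0]]]' | head -1; python3 p.py
python3 -m handwheel '[[[0,0,0.1,0.0002,0.0013,0,0],[0,0,0.1,0.0002,0.0013,0,0],[0,0,0,0,0,0,0]]]' | head -1; python3 p.py
python3 -m handwheel '[[[0,0,0.1,0.0002,0.0013,0,0],[0,0,0,0,0,0,0]]]' | head -1; python3 p.py
python3 -m handwheel '[[[0,0,0.1,0.0002,0.0013,0,0],[0,0,0,0,0,0,0]]]' | head -1; python3 p.py
```

```text
time_s: 25.2
p [ 0.1253 -0.0245] yaw -173.4 Ftool [-0.29 -1.08  0.44] M [-0.08 -0.09 -0.01]
time_s: 25.5
p [ 0.1252 -0.0245] yaw -174.7 Ftool [-0.22 -0.33 -0.  ] M [-0.02 -0.1   0.04]
time_s: 25.7
p [ 0.1251 -0.0246] yaw -175.3 Ftool [-0.13 -0.21  0.78] M [ 0.01 -0.13  0.02]
time_s: 25.9
p [ 0.125  -0.0246] yaw -175.9 Ftool [-0.31 -0.63 -0.05] M [-0.01 -0.19  0.03]
```

Now straight pushes in small steps until the stops are felt.

```bash
python3 -m handwheel '[[[0,0,0,0,0.001,0,0],[0,0,0,0,0.001,0,0],[0,0,0,0,0,0,0]]]' | head -1; python3 p.py
python3 -m handwheel '[[[0,0,0,0,0.001,0,0],[0,0,0,0,0.001,0,0],[0,0,0,0,0,0,0]]]' | head -1; python3 p.py
python3 -m handwheel '[[[0,0,0,0,0.001,0,0],[0,0,0,0,0,0,0]]]' | head -1; python3 p.py
```

```text
time_s: 26.2
p [ 0.1251 -0.0225] yaw -175.8 Ftool [ 0.67 -0.41 -0.35] M [-0.02 -0.13  0.  ]
time_s: 26.5
p [ 0.125  -0.0205] yaw -175.8 Ftool [-0.77 -0.95 -0.78] M [-0.03 -0.13  0.04]
time_s: 26.7
p [ 0.125  -0.0196] yaw -175.8 Ftool [-0.61 -0.99  0.04] M [-0.06 -0.11 -0.02]
```

```bash
for k in 1; do python3 -m handwheel '[[[0,0,0,0,0.001,0,0],[0,0,0,0,0.001,0,0],[0,0,0,0,0,0,0]]]' | head -1; python3 p.py; done
python3 -m handwheel '[[[0,0,0,0,0.001,0,0],[0,0,0,0,0,0,0]]]' | head -1; python3 p.py
python3 -m handwheel '[[[0,0,0,0,0.001,0,0],[0,0,0,0,0,0,0]]]' | head -1; python3 p.py
```

```text
time_s: 27.0
p [ 0.125  -0.0175] yaw -175.8 Ftool [-0.66  0.41 -0.1 ] M [-0.1  -0.08 -0.  ]
time_s: 27.2
p [ 0.1251 -0.0166] yaw -175.8 Ftool [ 0.59 -0.54 -0.61] M [-0.02 -0.09 -0.01]
time_s: 27.4
p [ 0.1251 -0.0156] yaw -175.8 Ftool [ 0.29 -1.08 -0.26] M [-0.08 -0.11  0.01]
```

```bash
for k in 1; do python3 -m handwheel '[[[0,0,0,0,0.001,0,0],[0,0,0,0,0,0,0]]]' | head -1; python3 p.py; done
python3 -m handwheel '[[[0,0,0,0,0.001,0,0],[0,0,0,0,0,0,0]]]' | head -1; python3 p.py
python3 -m handwheel '[[[0,0,0,0,0.001,0,0],[0,0,0,0,0,0,0]]]' | head -1; python3 p.py
python3 - <<'E'
from h import *
# dense grey values along the scene line where the shut door's top edge / open door's top should be
C=cam("scene");a=cams.capture("scene");cv2.imwrite("pics/s6.png",a[:,:,::-1]); b=cv2.imread("pics/scene0.png")[:,:,::-1]
m=np.array([.634,.1264])
for ang in(0,30,60,75,80,85,88,90):
    t=np.radians(-86.2-ang);h=np.array([np.cos(t),np.sin(t)])
    o=[]
    for rr in(.14,.155):
        u,v=proj(C,[*(m+h*rr),.195]).round().astype(int);o.append((a[v,u].tolist(),b[v,u].tolist()))
    print(ang,o)
E
```

```text
time_s: 27.6
p [ 0.1252 -0.0156] yaw -175.8 Ftool [-0.49 -3.83 -0.82] M [-1.1  -0.39 -0.01]
time_s: 27.8
p [ 0.1254 -0.0157] yaw -175.9 Ftool [-2.38 -7.8   0.43] M [-2.02 -0.7  -0.03]
time_s: 28.0
p [ 0.1255 -0.0159] yaw -175.9 Ftool [ -2.24 -10.64  -0.07] M [-2.95 -1.05 -0.04]
0 [([88, 91, 94], [85, 87, 90]), ([87, 89, 92], [83, 84, 87])]
30 [([90, 91, 94], [87, 88, 91]), ([85, 87, 89], [82, 84, 86])]
60 [([11, 8, 10], [18, 17, 18]), ([77, 78, 81], [164, 168, 171])]
75 [([26, 27, 30], [62, 62, 64]), ([27, 28, 31], [172, 176, 180])]
80 [([26, 27, 30], [64, 63, 65]), ([26, 27, 29], [46, 45, 45])]
85 [([20, 20, 22], [17, 16, 16]), ([25, 24, 27], [5, 5, 3])]
88 [([11, 9, 12], [20, 19, 19]), ([12, 9, 13], [17, 18, 18])]
90 [([13, 13, 14], [25, 23, 23]), ([13, 11, 14], [15, 14, 14])]
```

```bash
python3 -m handwheel '[[[0,0,0,0,-0.001,0,0],[0,0,0,0,-0.001,0,0],[0,0,0,0,-0.001,0,0],[0,0,0,0,-0.002,0,0],[0,0,0,0,-0.01,0,0],[0,0,0,0,-0.03,0,0],[0,0,0,0,-0.04,0,0],[0,0,0,0,0,-0.04,0],[0,0,0,0,0,-0.05,0],[0,0,0,0,0,-0.05,0],[0,0,0,0,-0.05,0,0],[0,0,0,0,-0.05,0,0]]]'
python3 -m handwheel '[[[0,0,0,0,-0.05,0,0],[0,0,0,0,-0.05,0,0],[0,0,0,0,0,0,0],[0,0,0,0,0,0,0]]]' | head -2
python3 - <<'E'
from h import *
C=cam("scene");a=cams.capture("scene");cv2.imwrite("pics/s7.png",a[:,:,::-1]);b=cv2.imread("pics/scene0.png")[:,:,::-1]
D=(np.abs(a.astype(int)-b).sum(2)>60).astype(np.uint8)
D=cv2.morphologyEx(D,cv2.MORPH_OPEN,np.ones((3,3),np.uint8))
n,l,st,c=cv2.connectedComponentsWithStats(D)
print([x.tolist() for x in st[1:] if x[4]>30])
# expected shut-door top corners vs bright top strip
t=np.radians(-176.2);h=np.array([np.cos(t),np.sin(t)]);q=np.array([-h[1],h[0]])
for y in(.012,.162):
  for z in(.195,.025):print(y,z,proj(C,[*(np.array([.634,.127])+h*y+q*.007*(1 if q[1]<0 else -1)),z]).round(1))
for y in(.03,.09,.15):
  u,v=proj(C,[*(np.array([.634,.127])+h*y),.195]).round().astype(int)
  print("col",u,"rows",v-8,[int(a[k,u].mean()) for k in range(v-8,v+9)],[int(b[k,u].mean()) for k in range(v-8,v+9)])
E
```

```text
time_s: 29.25
tcp_pos: [0.525, -0.0794, 0.3069]
ee_rot: [[-0.997, -0.076, 0.004], [-0.076, 0.997, 0.002], [-0.004, 0.002, -1.0]]
wrist_force: [0.9, 0.6, -0.5]
gripper_width: 0.008
gripper_force: 0.0
time_s: 29.65
tcp_pos: [0.531, -0.1803, 0.304]
[[49, 0, 307, 231, 29610], [98, 119, 6, 7, 34], [319, 187, 56, 21, 360], [242, 209, 76, 96, 4127], [319, 211, 14, 9, 85], [109, 225, 203, 223, 11885], [116, 232, 33, 21, 257], [308, 249, 51, 20, 245], [294, 283, 53, 69, 1170], [282, 303, 20, 23, 143]]
0.012 0.195 [374.4 206.7]
0.012 0.025 [369.1 240.1]
0.162 0.195 [318.  189.8]
0.162 0.025 [318.8 224.4]
col 368 rows 194 [56, 63, 66, 67, 65, 55, 43, 105, 164, 162, 156, 109, 54, 64, 65, 66, 66] [53, 62, 63, 64, 64, 55, 53, 63, 54, 54, 54, 54, 54, 53, 54, 60, 71]
col 346 rows 188 [61, 64, 65, 61, 42, 19, 16, 100, 162, 161, 153, 107, 54, 62, 68, 72, 64] [59, 62, 64, 58, 41, 24, 7, 7, 8, 8, 7, 9, 9, 5, 10, 51, 81]
col 323 rows 181 [62, 63, 64, 64, 65, 62, 56, 106, 163, 154, 159, 145, 72, 60, 64, 67, 68] [59, 63, 62, 62, 62, 61, 64, 57, 26, 18, 18, 17, 16, 11, 39, 67, 64]
```

```bash
python3 -c "
from station import r
print(r.finish_job())"
```

```text
the job is handed in; nothing more can be done
None
```

The door is hung on both hinge pins and seated fully down. It was released, then swung shut against its stops and left there; the job was handed in at about 30 s, and the call returned no verdict.

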